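# Set the light and hold the carousel for the close-up

### The job

Get the little jar carousel ready for a close-up on the stream: first turn the light dimmer's dial until its pointer is at the long mark on the scale, and let go of it. Then turn the carousel until the jar with the upright post on its lid is squarely in front of the carousel's small camera, and keep that post gripped so the carousel stays still: finish while still holding it, without letting go. Leave the other things on the desk where they are.

Things in the scene. Friction and masses are not known exactly. Their poses are not given: they have to be found in the camera images.
- stand: Fixed foot of the carousel: black disc 196 mm across, 14 mm high, with an aluminium arm 30 mm wide and 8 mm high running out along its own -x to a small camera on a thin stalk. Origin on the desk under the carousel's turning axis; z up; its -x axis points at the camera (roughly towards the robot).
- camera_lens (a point): Centre of the camera's lens, 166 mm from the carousel's axis along the stand's -x, 75 mm above the desk, looking at the carousel. The camera's black housing is 58 mm wide, 26 mm deep, and its top is 91 mm above the desk. It is fixed to the stand.
- platter (a joint): Angle of the carousel platter about the vertical axis through the stand's origin, rad, growing anticlockwise seen from above. At 0 (or any whole turn, 2 pi) the post jar is exactly in front of the camera, on the stand's -x side. Turns freely both ways, light friction (about 0.03 N m), no stop within two turns. Start values 1.0 to 5.3.
- boss_top (a point): Centre of the top of the wooden boss (36 mm across, 60 mm above the desk) in the middle of the wooden platter (220 mm across, top 30 mm above the desk). Four glass jars 48 mm across are fixed on the platter 90 degrees apart, centres 74 mm from the axis; the three others have flat black lids, tops 78 mm above the desk.
- post_jar: The jar to show: glass, 48 mm across, with an black lid whose flat top is 90 mm above the desk and a round upright aluminium post 20 mm across and 34 mm high on it (post top 124 mm above the desk). Held in its seat on the platter, where it can only spin about its own axis (stiffly). Origin at the centre of the jar's underside, 30 mm above the desk and 74 mm from the carousel's axis; z up.
- post_top (a point): Centre of the post's top face, on the jar's axis, 124 mm above the desk. The post is round, so fingers may turn about it.
- dimmer: Fixed black dimmer box of the key light, 110 x 110 mm, top 30 mm above the desk. Origin on the desk under the dial's axis, which is vertical; z up. White scale strokes are drawn on its top around the dial: short thin ones (7 x 1.8 mm) every 0.35 rad and one long thick one (17 x 5 mm), the long mark.
- long_mark (a point): Middle of the long mark on top of the dimmer box, 43 mm from the dial's axis.
- dial (a joint): Angle of the dimmer's dial, rad, growing clockwise seen from above; no stops in reach; stays where it is left (friction about 0.03 N m). At 0 the pointer points along the dimmer's -x; at 3.75 it points at the long mark. Start values 2.35 to 3.2.
- dial_grip (a point): Point on the dial's axis inside the bar grip, 54 mm above the desk. The dial is an dark disc 52 mm across, top 37 mm above the desk, with an upright aluminium bar 44 mm long and 12 mm thick across it, top 67 mm above the desk. The point's x axis runs along the bar; a small white pointer at the disc's rim, at the -x end only, reaches 33 mm from the axis.
- mouse: Bystander: matte black mouse, 112 x 60 x 32 mm, loose. Origin under its centre.
- puller: Bystander: silicone keycap puller, about 95 x 26 x 10 mm, loose, long along its x. Origin at the desk, near its middle.
- case_low: Bystander: lower of two stacked plastic game cases, 135 x 190 x 15 mm, loose. Origin under its centre.
- case_top: Bystander: upper game case, 135 x 190 x 15 mm, loose, on the lower one. Origin under its centre.
- desk_jar: Bystander: lone glass jar with a flat lid standing on the desk beside the carousel, 56 mm across, 65 mm high, loose. Origin under its centre.
- mug: Bystander: white mug, 80 mm across, 90 mm high, loose. Origin under its centre.
- dock: Bystander: fixed aluminium controller dock, 100 x 160 mm, 62 mm high. Origin under its centre.
There are look-alikes about, which are no part of the job. What is shaped like the dimmer but blue or green is not meant.

How it is judged:
By the outcome, as a careful person would: the job done as asked, in the order asked, and still so for the second after the job is handed in, while the arm keeps its last pose, push and grip.
It also fails if it takes over 51 s, if anything falls off the work surface, if the arm or the gripper's body presses on something with over 40 N, if the wrist force passes 120 N, or if a joint passes its speed limit or range.

### The arm

A 7-joint arm with a two-finger parallel gripper is mounted at the origin on the work surface. World frame = base frame: x ahead of the robot, y to its left, z up, the work surface at z = 0. Lengths are in m, angles in rad, forces in N, time in s.
With the tool pointing down it reaches from about 0.4 to 0.875 m from the base axis. Payload 6.5 kg.
Tool frame: the origin (TCP) lies on the mounting face of the last link; the fingertips stand 173 mm ahead of it and the grasp point (between the pads) lies 155 mm ahead of it; y points along the fingers, x is the direction in which the jaws open and shut, and the axes are right-handed (so a half turn about y gives the same grasp; the last joint's range is limited). The gripper opens to 85 mm and grips with 20 to 120 N. Pads are 22 mm wide; open, the fingers measure 114 mm over their backs; the gripper's body (76 mm by 85 mm) begins 54 mm behind the grasp point. The pads swing forward as they close: fully open they stand 13 mm farther back than shut.
Start: joints at [-1.269, 0.536, -0.004, 1.538, 0.003, 1.067, -0.071], TCP at [0.234, 0.607, 0.405] pointing down, gripper open.
Joint ranges: [-2.7, 2.7], [-0.37, 2.16], [-1.27, 1.26], [0.24, 2.4], [-1.31, 4.45], [0.19, 1.91], [-2.76, 2.76]. Speed limits (rad/s): [2.39, 2.39, 3.14, 3.14, 3.14, 3.14, 3.14].

### API

Orientations are given as a unit quaternion [w, x, y, z].
In Python, from bench import state, grab_frame, get_calibration, close_job, boxes_of, masks_of, spot_point gives the robot as it stands. The module is installed in compiled form; this text tells all that it offers.
- The arm moves only by the tool jog_arm, never from a script. Its argument "motion" is a list that holds one entry, the list of rows, each a list of 4 numbers: the shift along the tool's x, y, z normalised to -1 to 1, where 1 is 20 cm, then the turn about the tool's y normalised to -1 to 1, where 1 is 90 degrees. A call has 1 to 20 rows; each row is the pose to reach, as a shift and turn from the pose commanded when the call began, along the tool's axes at that moment; what a row does not reach only later rows make up. A row lasts 1/10 s, in which the tool goes at most 50 mm and 8.59 degrees, less where a joint would pass 70% of its speed; a pose out of reach is approached as far as the arm can. A call with a number of a shift or a turn outside -1 to 1 is refused whole. A call with a gripper value outside its range is refused whole. "grip" is the closure in counts, from 0 (fully open) to 255 (shut), set as the call begins (left out, the last holds). The fingers move at their own pace and stop on an object; "newtons" is the grip in N (left out, the last holds). Time passes only in rows, so rows that repeat a pose let the fingers close. It gives the time, the measured TCP pose, the force and the opening at its end, in the units of the state.
- state(): the state, without advancing time (a new reading comes with each control period).
- grab_frame(name): name is "side" or "top" or "wrist"; returns the picture (480x640x3 uint8, red, green, blue); there is no depth.
- get_calibration(name): a dict with "fx", "fy", "cx", "cy" (pixels), "dist_coeffs" ([k1, k2, p1, p2, k3] as OpenCV has them; the pictures are not rectified), "rvec" (rotation vector, rad) and "tvec" (3), from world to camera coordinates, as OpenCV has them; the wrist camera has in their place "hand_eye" (4x4, takes a point from camera to tool coordinates, whose origin is the TCP and whose axes are the tool frame's). Camera axes: x right, y down, z forward; pixel columns grow to the right and rows downward; lengths in m; the calibration is good to about 2 mm. A picture is of the moment at which its call begins: read the wrist's pose just before it. get_calibration takes no time and is no camera call.
- close_job(): hands the job in, once; it reports no verdict.
Trained networks look in the newest picture that a camera, given by its name, has taken for a name from the list of things; names that differ only in an ending like _2 or _b are one class to them, and where a whole thing is asked for, a point or a joint stands for the part that bears it (a point fixed in the world has none). Each returns a list of dicts, best first, with "p" (0 to 1); they miss things now and then, are a little off and sometimes report something else, mostly with a low value. They report only what shows in the picture. A call takes as long as a camera call. They do not tell look-alikes from the thing itself.
- boxes_of(name, camera): "position" ([row, column] in pixels, amid what is visible of it).
- masks_of(name, camera): "region" (480x640 bool, what is visible of it) and "position" ([row, column] in pixels, amid what is visible of it).
- spot_point(name, camera): "position" ([row, column] in pixels: a listed point, or the origin of a listed thing).
The state is a dict: "time": time; "q": joint angles; "qd": joint speeds; "tau": joint torques, N m; "tcp_pos": TCP position; "ee_rot": TCP orientation; "wrist_force": force on the tool from outside, world axes, zero at the start; "ft_torque": the same for the moment, N m; "finger_gap": finger opening in m.
Only numpy, scipy, OpenCV 4.12 (cv2) and the standard library are available. Lean on these libraries where they do the work, as an engineer would, in place of code of your own. Each camera call takes 0.05 s, during which the arm holds its last target.

## Working session

There is one attempt and no reset: what is moved stays moved. The work goes in short steps, Python scripts to look and compute and a tool call to move; the robot and the scene stay as the last step left them, time stands still between calls to the robot, and variables do not carry over. Pictures are saved under pics/ and viewed, and the job is handed in when it is done.

Besides the shell and the picture viewer there is one more tool, called after "Call:" as name(argument=value, ...), one argument or row to a line, values as JSON. jog_arm: Moves the arm, as the interface text tells. Its arguments: {"type":"object","properties":{"motion":{"type":"array"},"grip":{"type":"number"},"newtons":{"type":"number"}},"required":["motion"]}

```bash
mkdir -p pics
python3 - <<'E'
from bench import *
import cv2
s=state();print({k:s[k] for k in s})
for n in("side","top"):
    f=grab_frame(n);cv2.imwrite(f"pics/{n}0.png",f[:,:,::-1]);print(n,get_calibration(n))
print(get_calibration("wrist"))
E
```

```text
{'time': 0.0, 'q': array([-1.26920535,  0.53722286, -0.00443613,  1.53889481,  0.00260946,
        1.06734195, -0.07122354]), 'qd': array([ 0.00018856, -0.00059895,  0.00113634, -0.00020088,  0.00128039,
        0.00074948, -0.00060845]), 'tau': array([ 3.84904306e-04, -5.83418834e+01,  1.04886822e+00, -2.59096062e+01,
        1.23452712e-02,  9.79295553e-03, -8.85744043e-06]), 'tcp_pos': array([0.23358691, 0.60620947, 0.40376766]), 'ee_rot': array([-0.58257567,  0.58340304,  0.39964193, -0.40066545]), 'wrist_force': array([ 0.05435079,  0.08803842, -0.17202744]), 'ft_torque': array([-0.00807779,  0.06211867,  0.0041034 ]), 'finger_gap': 0.08531980156050999}
side {'fx': 466.8256162703753, 'fy': 466.8256162703753, 'cx': 318.03106572372116, 'cy': 241.92855697854685, 'dist_coeffs': array([0.01137685, 0.        , 0.        , 0.        , 0.        ]), 'rvec': array([ 2.13251783, -0.7585945 ,  0.38827651]), 'tvec': array([-0.36848046,  0.25007642,  1.14716646])}
top {'fx': 500.14983028242324, 'fy': 500.14983028242324, 'cx': 325.61103358576423, 'cy': 243.7366876018108, 'dist_coeffs': array([-0.01023064,  0.        ,  0.        ,  0.        ,  0.        ]), 'rvec': array([ 2.19119875, -2.14679321,  0.14330173]), 'tvec': array([-0.02352175,  0.47664612,  1.30125863])}
{'fx': 409.6560743464245, 'fy': 409.6560743464245, 'cx': 321.5170529019161, 'cy': 241.2401223686575, 'dist_coeffs': array([-0.02730822,  0.        ,  0.        ,  0.        ,  0.        ]), 'hand_eye': array([[ 9.99999839e-01, -3.24701575e-04, -4.66121272e-04,
        -1.78211617e-05],
       [ 3.40589447e-04, -3.14001115e-01,  9.49422553e-01,
         2.99485696e-02],
       [-4.54641597e-04, -9.49422558e-01, -3.14000954e-01,
         7.91704407e-02],
       [ 0.00000000e+00,  0.00000000e+00,  0.00000000e+00,
         1.00000000e+00]])}
```

View pictures.

View pics/side0.png

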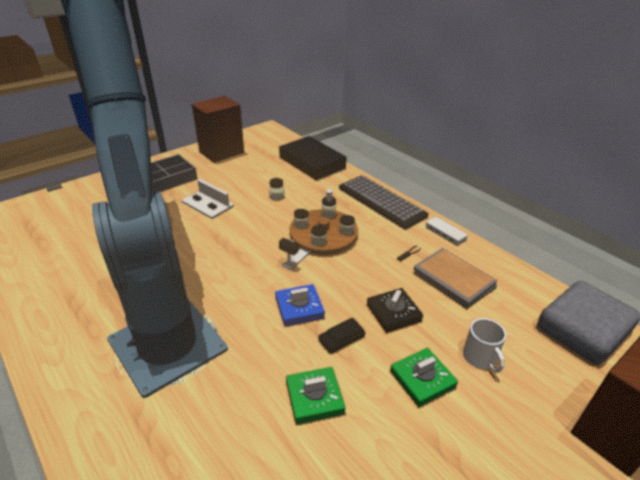

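View pics/top0.png

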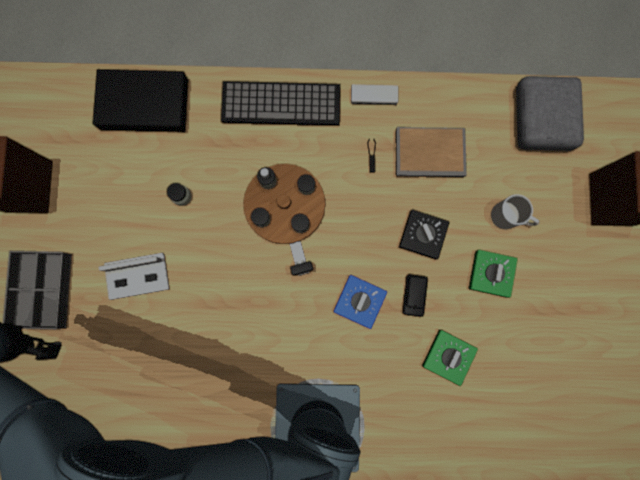

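The black dimmer is at about (425,234) in the top view. The carousel's centre is at (284,203), the post jar is at (267,177) on its far side, and the small camera is at (302,268). I'll measure them.

```bash
cat > h.py <<'E'
import numpy as np,cv2
from bench import *
from scipy.spatial.transform import Rotation as R
def cam(name,s=None):
    c=get_calibration(name);K=np.array([[c['fx'],0,c['cx']],[0,c['fy'],c['cy']],[0,0,1.]])
    if name=='wrist':
        s=s or state();T=np.eye(4);q=s['ee_rot'];T[:3,:3]=R.from_quat([q[1],q[2],q[3],q[0]]).as_matrix();T[:3,3]=s['tcp_pos']
        W=T@c['hand_eye'];return K,c['dist_coeffs'],W[:3,:3],W[:3,3]
    Rm=cv2.Rodrigues(c['rvec'])[0];return K,c['dist_coeffs'],Rm.T,-Rm.T@c['tvec']
def ray(cm,rc):
    K,d,Rw,o=cm
    u=cv2.undistortPoints(np.array([[[rc[1],rc[0]]]],float),K,d)[0,0]
    v=Rw@np.array([u[0],u[1],1]);return o,v
def onz(cm,rc,z):
    o,v=ray(cm,rc);return o+v*(z-o[2])/v[2]
def proj(cm,P):
    K,d,Rw,o=cm
    Rm=Rw.T
    return cv2.projectPoints(np.atleast_2d(np.array(P,float)),cv2.Rodrigues(Rm)[0],-Rm@o,K,d)[0][:,0,::-1]
def rot(s):
    q=s['ee_rot'];return R.from_quat([q[1],q[2],q[3],q[0]]).as_matrix()
E
python3 - <<'E'
from h import *
s=state();print(rot(s).round(3))
Z=dict(boss_top=.06,post_top=.124,camera_lens=.075,long_mark=.03,dial_grip=.054,dimmer=0,stand=0)
for n in("top","side"):
    grab_frame(n);cm=cam(n)
    for k,z in Z.items():
        for d in spot_point(k,n)[:4]:
            print(n,k,round(d['p'],2),np.round(d['position']),onz(cm,d['position'],z).round(3)[:2])
f=grab_frame("top");cv2.imwrite("pics/topz.png",cv2.resize(f[190:280,380:480,::-1],None,fx=6,fy=6,interpolation=3))
cv2.imwrite("pics/topc.png",cv2.resize(f[150:290,230:340,::-1],None,fx=4,fy=4,interpolation=3))
print(state()['time'])
E
```

```text
[[ 0.36  -0.    -0.933]
 [ 0.933 -0.002  0.36 ]
 [-0.002 -1.    -0.   ]]
top boss_top 0.56 [182. 265.] [0.632 0.15 ]
top boss_top 0.15 [277. 136.] [0.378 0.472]
top post_top 0.59 [171. 264.] [0.645 0.146]
top camera_lens 0.64 [264. 302.] [0.42  0.047]
top camera_lens 0.45 [182. 268.] [0.629 0.139]
top long_mark 0.88 [292. 373.] [ 0.352 -0.142]
top long_mark 0.68 [350. 466.] [ 0.207 -0.384]
top long_mark 0.62 [262. 504.] [ 0.439 -0.489]
top long_mark 0.58 [223. 437.] [ 0.539 -0.312]
top dial_grip 0.78 [271. 497.] [ 0.411 -0.461]
top dial_grip 0.52 [360. 450.] [ 0.181 -0.338]
top dial_grip 0.52 [302. 362.] [ 0.324 -0.11 ]
top dimmer 0.96 [272. 492.] [ 0.413 -0.467]
top dimmer 0.8 [235. 423.] [ 0.51  -0.279]
top dimmer 0.77 [299. 357.] [ 0.332 -0.101]
top dimmer 0.26 [232. 427.] [ 0.52  -0.291]
top stand 0.85 [205. 284.] [0.585 0.101]
top stand 0.65 [154. 431.] [ 0.739 -0.302]
side boss_top 0.76 [219. 320.] [0.577 0.109]
side post_top 0.77 [186. 326.] [0.651 0.169]
side post_top 0.75 [298. 393.] [ 0.446 -0.317]
side camera_lens 0.75 [245. 292.] [0.417 0.046]
side long_mark 0.8 [394. 330.] [ 0.204 -0.372]
side long_mark 0.75 [309. 410.] [ 0.53  -0.312]
side long_mark 0.71 [376. 440.] [ 0.425 -0.491]
side long_mark 0.65 [304. 314.] [ 0.345 -0.144]
side dial_grip 0.81 [300. 394.] [ 0.501 -0.279]
side dial_grip 0.74 [295. 303.] [ 0.329 -0.118]
side dial_grip 0.71 [363. 424.] [ 0.408 -0.457]
side dial_grip 0.67 [385. 316.] [ 0.183 -0.348]
side dimmer 0.93 [380. 420.] [ 0.403 -0.459]
side dimmer 0.88 [306. 298.] [ 0.328 -0.098]
side dimmer 0.78 [317. 391.] [ 0.492 -0.283]
side dimmer 0.74 [400. 315.] [ 0.182 -0.347]
side stand 0.84 [234. 321.] [0.582 0.11 ]
0.95
```

View pics/topz.png

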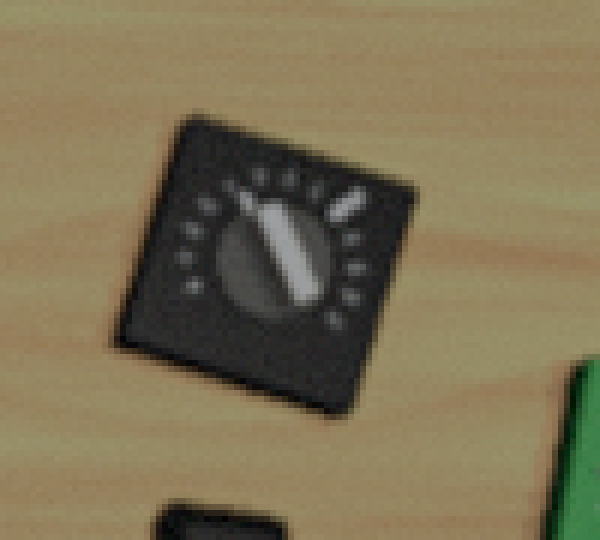

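View pics/topc.png

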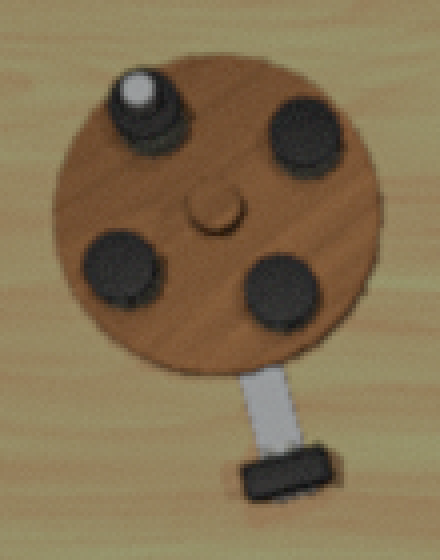

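Call:
jog_arm(
  motion=[
    [[-0.76,0,-0.91,0.5],[-0.76,0,-0.91,0.5],[-0.76,0,-0.91,0.5],[-0.76,0,-0.91,0.5],[-0.76,0,-0.91,0.5],[-0.76,0,-0.91,0.5]],
  ],
)

```text
time: 1.55
tcp_pos: [0.3524, 0.3939, 0.405]
ee_rot: [-0.692, 0.694, 0.142, -0.142]
wrist_force: [-0.5, 0.9, 0.6]
finger_gap: 0.0853
```

```bash
cat > mv.py <<'E'
from h import *
import sys
def plan(tx,ty,tz,yaw,mm=None):
    s=state();Rm=rot(s);x=Rm[:,0];cur=np.degrees(np.arctan2(x[1],x[0]))
    d=Rm.T@(np.array([tx,ty,tz])-s['tcp_pos']);t=(cur-yaw+180)%360-180
    print('t',s['time'],'tcp',s['tcp_pos'].round(4),'yaw',cur.round(2),'q',s['q'].round(2),'F',s['wrist_force'].round(1),'gap',round(s['finger_gap'],4),'\n d/0.2',(d/.2).round(4),'turn',round(t/90,4), 'dist',np.linalg.norm(d).round(3))
if __name__=='__main__': plan(*map(float,sys.argv[1:5]))
E
python3 mv.py .5 .05 .38 -65
```

```text
t 1.55 tcp [0.3524 0.3939 0.405 ] yaw 23.15 q [-1.1   0.33  0.22  1.87 -0.08  0.95 -0.44] F [-0.5  0.9  0.6] gap 0.0853 
 d/0.2 [ 0.0024  0.1302 -1.8707] turn 0.9795 dist 0.375
```

Call:
jog_arm(
  motion=[
    [[0,0,-1,0.5],[0,0,-1,0.5],[0,0,-1,0.5],[0,0,-1,0.5],[0,0,-1,0.5],[0,0,-1,0.5]],
  ],
)

```text
time: 2.15
tcp_pos: [0.4307, 0.2147, 0.405]
ee_rot: [0.695, -0.694, 0.132, -0.132]
wrist_force: [0.0, 0.9, -0.7]
finger_gap: 0.0854
```

```bash
python3 mv.py .5 -.2 .38 -65;python3 mv.py .5 -.28 .38 -65
```

```text
t 2.15 tcp [0.4307 0.2147 0.405 ] yaw -21.57 q [-0.94  0.26  0.45  1.99 -0.14  0.92 -0.79] F [ 0.   0.9 -0.7] gap 0.0854 
 d/0.2 [ 1.0843  0.1247 -1.8011] turn 0.4826 dist 0.421
t 2.15 tcp [0.4307 0.2147 0.405 ] yaw -21.57 q [-0.94  0.26  0.45  1.99 -0.14  0.92 -0.79] F [ 0.   0.9 -0.7] gap 0.0854 
 d/0.2 [ 1.2313  0.1246 -2.1731] turn 0.4826 dist 0.5
```

Call:
jog_arm(
  motion=[
    [[0.6,0,-1,0.48],[0.6,0,-1,0.48],[0.6,0,-1,0.48],[0.6,0,-1,0.48],[0.6,0,-1,0.48],[0.6,0,-1,0.48]],
  ],
)

```text
time: 2.75
tcp_pos: [0.4703, -0.0181, 0.4053]
ee_rot: [-0.596, 0.597, -0.379, 0.38]
wrist_force: [-0.7, 0.6, 0.4]
finger_gap: 0.0856
```

```bash
python3 mv.py .5 -.28 .38 -65
```

```text
t 2.75 tcp [ 0.4703 -0.0181  0.4053] yaw -64.93 q [-0.66  0.27  0.71  2.03 -0.22  0.92 -0.96] F [-0.7  0.6  0.4] gap 0.0856 
 d/0.2 [ 1.2487  0.1291 -0.4201] turn 0.0007 dist 0.265
```

Call:
jog_arm(
  motion=[
    [[1,0.13,-0.42,0],[1,0.13,-0.42,0],[1,0.13,-0.42,0],[1,0.13,-0.42,0],[1,0.13,-0.42,0],[1,0.13,-0.42,0]],
  ],
)

```text
time: 3.35
tcp_pos: [0.4808, -0.2325, 0.3786]
ee_rot: [-0.598, 0.599, -0.377, 0.377]
wrist_force: [-0.1, 1.2, 0.3]
finger_gap: 0.0851
```

Run:
```python
from h import *
s=state();f=grab_frame("wrist");cv2.imwrite("pics/w1.png",f[:,:,::-1])
print(s['time'],s['tcp_pos'],s['q'].round(2),s['qd'].round(3))
import pickle;pickle.dump(dict(s),open('s1.pkl','wb'))
```

```text
3.35 [ 0.48075689 -0.2324778   0.37858049] [-0.18  0.45  0.71  1.9  -0.36  0.92 -0.42] [-0.062 -0.025 -0.036  0.025 -0.003  0.013 -0.043]
```

View pics/w1.png

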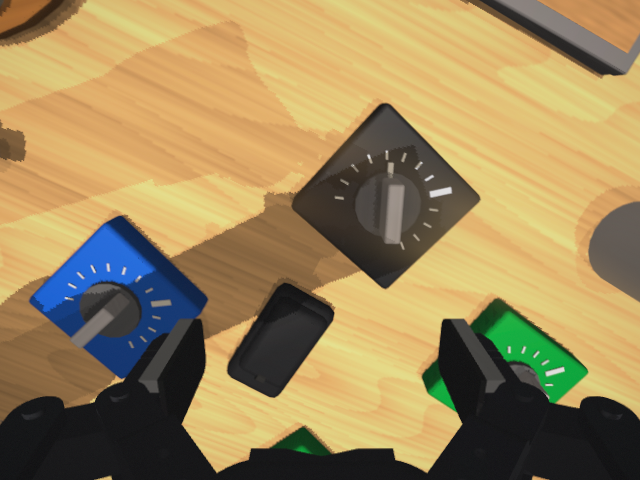

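Run:
```python
from h import *
import pickle
s=pickle.load(open('s1.pkl','rb'));cm=cam('wrist',s)
C=[onz(cm,p,.03)[:2] for p in[(103,386),(198,480),(289,385),(198,292)]]
c=np.mean(C,0);print(np.round(C,4),c, [np.linalg.norm(C[i]-C[i-1]).round(4) for i in range(4)])
for i in range(4):
    e=C[i]-C[i-1];print(np.degrees(np.arctan2(e[1],e[0])).round(1))
A=lambda v:np.degrees(np.arctan2(v[1],v[0])).round(1)
m=onz(cm,(192,441),.03)[:2]-c;print('mark',A(m),np.linalg.norm(m))
print('disc',onz(cm,(205,388),.037))
b=[onz(cm,p,.067)[:2] for p in[(186,396),(243,393)]];print('bar',np.mean(b,0),A(b[0]-b[1]),np.linalg.norm(b[0]-b[1]))
p=onz(cm,(167,390),.037)[:2]-c;print('ptr',A(p),np.linalg.norm(p))
f=cv2.imread('pics/w1.png');cv2.imwrite('pics/w1z.png',cv2.resize(f[95:295,285:485],None,fx=3,fy=3,interpolation=3))
```

```text
[[ 0.5775 -0.2409]
 [ 0.5467 -0.3425]
 [ 0.4443 -0.3116]
 [ 0.4823 -0.2076]] [ 0.51268667 -0.27567547] [np.float64(0.1009), np.float64(0.1061), np.float64(0.1069), np.float64(0.1107)]
-19.3
-106.9
163.2
70.0
mark -55.7 0.04380367318927861
disc [ 0.51098064 -0.27721712  0.037     ]
bar [ 0.51068046 -0.27728201] 25.8 0.04173778696249883
ptr 24.0 0.02727074986165423
```

View pics/w1z.png

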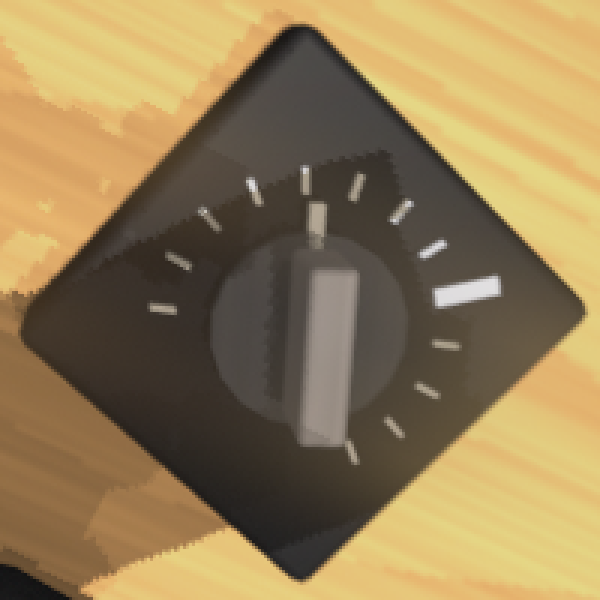

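```bash
python3 mv.py .511 -.277 .216 -64.3
```

```text
t 3.4 tcp [ 0.4812 -0.2303  0.3785] yaw -64.33 q [-0.18  0.44  0.71  1.9  -0.36  0.92 -0.43] F [0.3 0.5 0.9] gap 0.0852 
 d/0.2 [0.2751 0.8123 0.0335] turn -0.0003 dist 0.172
```

Call:
jog_arm(
  motion=[
    [[0.275,0.2,0.034,0],[0.275,0.4,0.034,0],[0.275,0.6,0.034,0],[0.275,0.75,0.034,0],[0.275,0.81,0.034,0],[0.275,0.81,0.034,0]],
  ],
)

```text
time: 4.0
tcp_pos: [0.5115, -0.2746, 0.2157]
ee_rot: [0.599, -0.599, 0.376, -0.374]
wrist_force: [0.4, 0.1, 2.0]
finger_gap: 0.0858
```

```bash
python3 mv.py .511 -.277 .215 -64.3
python3 - <<'E'
from h import *
f=grab_frame("wrist");cv2.imwrite("pics/w2.png",f[:,:,::-1])
E
```

```text
t 4.0 tcp [ 0.5115 -0.2746  0.2157] yaw -64.13 q [ 0.03  0.75  0.53  1.86 -0.57  0.69 -0.22] F [0.4 0.1 2. ] gap 0.0858 
 d/0.2 [ 0.0099  0.0035 -0.0073] turn 0.0019 dist 0.003
```

View pics/w2.png

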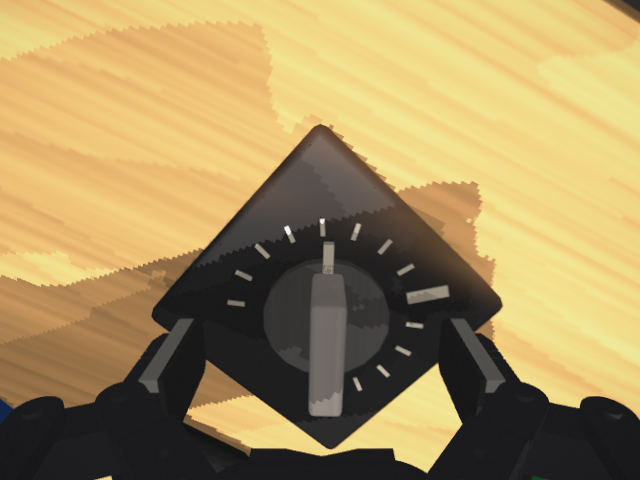

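```bash
cat > st.py <<'E'
from h import *
A=lambda v:np.degrees(np.arctan2(v[1],v[0])).round(1)
E
python3 - <<'E'
from st import *
cm=cam('wrist')
c=onz(cm,(318,326),.037)[:2];print(c)
for r,cc in[(303,236),(275,243),(251,262),(234,290),(228,322),(232,356),(247,385),(270,405),(295,428),(325,414),(351,403),(371,383),(384,357)]:
    v=onz(cm,(r,cc),.03)[:2];print(v.round(4),A(v-c),np.linalg.norm(v-c).round(4))
p=onz(cm,(258,328),.038)[:2];print('ptr',A(p-c),np.linalg.norm(p-c))
b=[onz(cm,x,.067)[:2] for x in[(276,328),(413,325)]];print(np.mean(b,0),A(b[0]-b[1]))
E
```

```text
[ 0.51189355 -0.27857438]
[ 0.4982 -0.2427] 110.9 0.0384
[ 0.5115 -0.2404] 90.6 0.0381
[ 0.5247 -0.2434] 70.1 0.0374
[ 0.5362 -0.2507] 48.9 0.037
[ 0.5441 -0.2612] 28.4 0.0366
[ 0.5485 -0.2742] 6.8 0.0369
[ 0.548  -0.2877] -14.2 0.0373
[ 0.5428 -0.3   ] -34.8 0.0376
[ 0.5371 -0.3145] -55.0 0.0438
[ 0.522  -0.3163] -75.0 0.0391
[ 0.5085 -0.3184] -94.9 0.04
[ 0.4954 -0.3154] -114.1 0.0404
[ 0.484  -0.3081] -133.4 0.0406
ptr 24.4 0.026780956570835728
[ 0.51607604 -0.27633219] 25.0
```

Call:
jog_arm(
  motion=[
    [[0.006,0.003,-0.007,0],[0.006,0.003,-0.007,0],[0.006,0.003,-0.007,0],[0.006,0.003,-0.007,0],[0.006,0.003,-0.007,0],[0.006,0.003,-0.007,0],[0.006,0.003,-0.007,0],[0.006,0.003,-0.007,0]],
  ],
  grip=255,
  newtons=30,
)

```text
time: 4.85
tcp_pos: [0.5101, -0.2773, 0.2165]
ee_rot: [0.6, -0.598, 0.377, -0.375]
wrist_force: [-3.9, 4.5, 8.4]
finger_gap: 0.0117
```

```bash
python3 - <<'E'
from st import *
from scipy.optimize import least_squares
P=np.array([[.4982,-.2427],[.5115,-.2404],[.5247,-.2434],[.5362,-.2507],[.5441,-.2612],[.5485,-.2742],[.548,-.2877],[.5428,-.3],[.522,-.3163],[.5085,-.3184],[.4954,-.3154],[.484,-.3081]])
k=np.array([-8,-7,-6,-5,-4,-3,-2,-1,1,2,3,4])
def f(x):
    a=x[2]-.35*k;return (P-x[:2]-x[3]*np.c_[np.cos(a),np.sin(a)]).ravel()
r=least_squares(f,[.511,-.277,-.95,.038]);c=r.x[:2];print(c,np.degrees(r.x[2]),r.x[3],abs(r.fun).max())
# ptr from above: c0+26.8mm @24.4
p=np.array([.51189,-.27857])+.02678*np.array([np.cos(np.radians(24.4)),np.sin(np.radians(24.4))]);print(A(p-c))
E
python3 mv.py .511 -.277 .215 -64.3
```

```text
[ 0.51014152 -0.27945054] -52.26975712288186 0.038777492622442705 0.00029768650870721364
24.6
t 4.85 tcp [ 0.5101 -0.2773  0.2165] yaw -64.25 q [ 0.04  0.75  0.53  1.86 -0.58  0.69 -0.22] F [-3.9  4.5  8.4] gap 0.0117 
 d/0.2 [0.0006 0.0074 0.0045] turn 0.0006 dist 0.002
```

Call:
jog_arm(
  motion=[
    [[0,0,0,0.07],[0,0,0,0.15],[0,0,0,0.23],[0,0,0,0.31],[0,0,0,0.39],[0,0,0,0.47],[0,0,0,0.55],[0,0,0,0.63],[0,0,0,0.71],[0,0,0,0.79],[0,0,0,0.84],[0,0,0,0.867],[0,0,0,0.867],[0,0,0,0.867]],
  ],
)

```text
time: 6.25
tcp_pos: [0.51, -0.2776, 0.2165]
ee_rot: [0.228, -0.229, 0.67, -0.668]
wrist_force: [-3.9, 4.4, 9.8]
finger_gap: 0.0115
```

```bash
python3 mv.py .511 -.277 .215 -142.3
python3 - <<'E'
from h import *
f=grab_frame("wrist");cv2.imwrite("pics/w3.png",f[:,:,::-1])
E
```

```text
t 6.25 tcp [ 0.51   -0.2776  0.2165] yaw -142.29 q [-0.16  0.88  0.85  1.87 -0.9   0.83 -1.32] F [-3.9  4.4  9.8] gap 0.0115 
 d/0.2 [-0.0058  0.0074  0.0008] turn 0.0001 dist 0.002
```

View pics/w3.png

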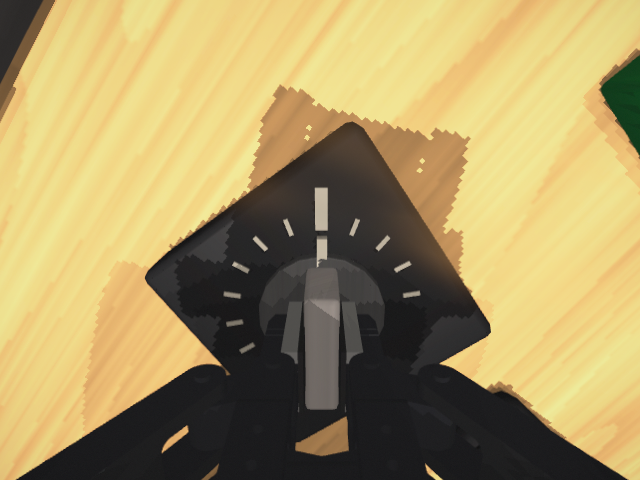

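The pointer (column 321) lines up with the long mark (column 321). I'll release it and rise.

Call:
jog_arm(
  motion=[
    [[0,0,0,0],[0,0,0,0],[0,0,0,0],[0,0,0,0],[0,0,0,0],[0,0,0,0],[0,0,0,0],[0,-0.15,0,0],[0,-0.35,0,0],[0,-0.55,0,0],[0,-0.75,0,0],[0,-0.75,0,0]],
  ],
  grip=0,
)

```text
time: 7.5
tcp_pos: [0.5114, -0.2799, 0.3711]
ee_rot: [-0.23, 0.226, -0.667, 0.671]
wrist_force: [0.4, -0.3, 0.1]
finger_gap: 0.0852
```

```bash
python3 mv.py .6 .10 .38 -65
python3 - <<'E'
from h import *
f=grab_frame("wrist");cv2.imwrite("pics/w4.png",f[:,:,::-1])
f=grab_frame("top");cv2.imwrite("pics/t4.png",f[:,:,::-1])
E
```

```text
t 7.5 tcp [ 0.5114 -0.2799  0.3711] yaw -142.33 q [-0.29  0.7   1.06  1.8  -0.7   1.07 -1.46] F [ 0.4 -0.3  0.1] gap 0.0852 
 d/0.2 [-1.5118 -0.0486 -1.2323] turn -0.8592 dist 0.39
```

View pics/w4.png

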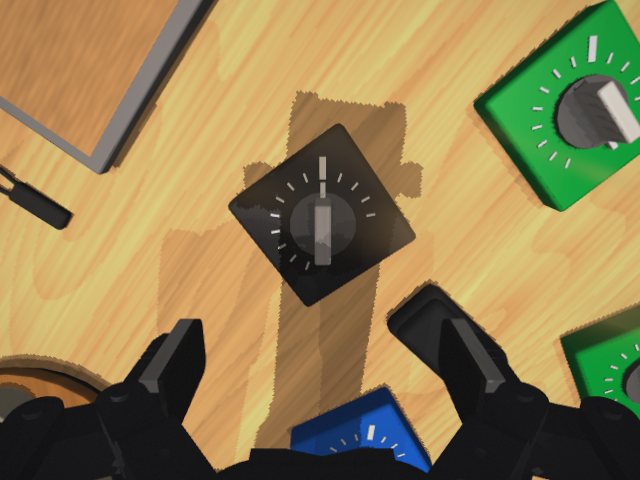

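Call:
jog_arm(
  motion=[
    [[-0.8,-0.15,-0.6,-0.37],[-0.8,-0.15,-0.6,-0.37],[-0.8,-0.15,-0.6,-0.37],[-0.8,-0.15,-0.6,-0.37],[-0.8,-0.15,-0.6,-0.37]],
  ],
)

```text
time: 8.1
tcp_pos: [0.5659, -0.0775, 0.3947]
ee_rot: [0.415, -0.414, 0.574, -0.571]
wrist_force: [0.3, 0.1, -0.3]
finger_gap: 0.0853
```

```bash
python3 mv.py .6 .10 .42 -75
```

```text
t 8.1 tcp [ 0.5659 -0.0775  0.3947] yaw -108.16 q [-0.63  0.59  0.97  1.8  -0.56  1.06 -1.33] F [ 0.3  0.1 -0.3] gap 0.0853 
 d/0.2 [-0.8969 -0.1227 -0.1147] turn -0.3684 dist 0.182
```

Call:
jog_arm(
  motion=[
    [[-0.9,-0.12,-0.1,-0.37],[-0.9,-0.12,-0.1,-0.37],[-0.9,-0.12,-0.1,-0.37],[-0.9,-0.12,-0.1,-0.37],[-0.9,-0.12,-0.1,-0.37],[-0.9,-0.12,-0.1,-0.37]],
  ],
)

```text
time: 8.7
tcp_pos: [0.6031, 0.0914, 0.4187]
ee_rot: [-0.558, 0.559, -0.434, 0.434]
wrist_force: [0.0, -0.8, -0.7]
finger_gap: 0.0854
```

```bash
python3 mv.py .6 .10 .42 -75
python3 - <<'E'
from h import *
import pickle
s=state();pickle.dump(dict(s),open('s5.pkl','wb'))
f=grab_frame("wrist");cv2.imwrite("pics/w5.png",f[:,:,::-1])
cm=cam('wrist',s)
for k,z in dict(boss_top=.06,post_top=.124,camera_lens=.075,stand=0).items():
    for d in spot_point(k,'wrist')[:2]: print(k,round(d['p'],2),np.round(d['position']),onz(cm,d['position'],z).round(4)[:2])
E
```

```text
t 8.7 tcp [0.6031 0.0914 0.4187] yaw -75.72 q [-0.8   0.58  0.83  1.67 -0.47  1.11 -1.15] F [ 0.  -0.8 -0.7] gap 0.0854 
 d/0.2 [-0.0452 -0.0065 -0.0044] turn -0.008 dist 0.009
boss_top 0.61 [226. 302.] [0.5858 0.1026]
post_top 0.7 [154. 252.] [0.6433 0.1461]
camera_lens 0.66 [406. 313.] [0.4222 0.053 ]
stand 0.61 [212. 306.] [0.583  0.1004]
```

View pics/w5.png

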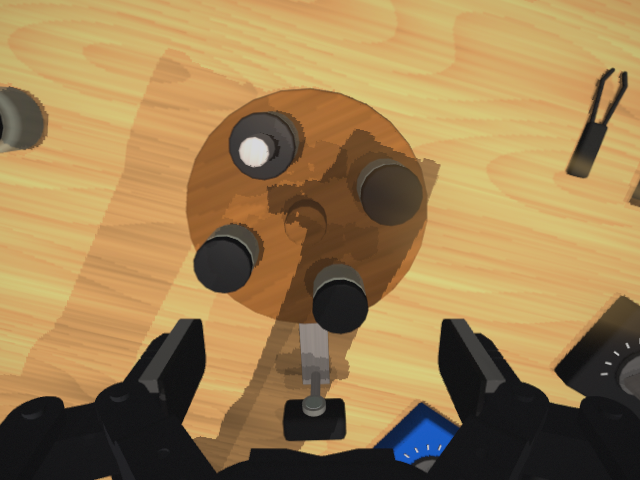

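Run:
```python
from st import *
from scipy.optimize import least_squares
import pickle
s=pickle.load(open('s5.pkl','rb'));cm=cam('wrist',s)
px=[(152,254),(194,391),(305,340),(264,223)];zs=[.124,.078,.078,.078]
P=np.array([onz(cm,p,z)[:2] for p,z in zip(px,zs)])
def f(x):
    a=x[2]-np.pi/2*np.arange(4);return (P-x[:2]-.074*np.c_[np.cos(a),np.sin(a)]).ravel()
r=least_squares(f,[.583,.102,.65]);c=r.x[:2];print('c',c,np.degrees(r.x[2]),(r.fun*1000).round(1))
for p in[(88,306),(205,186),(205,428),(322,300)]:print(onz(cm,p,.03)[:2].round(4),np.linalg.norm(onz(cm,p,.03)[:2]-c).round(4))
b=onz(cm,(223,305),.06)[:2];print('boss',b,'post',P[0],A(P[0]-c),np.linalg.norm(P[0]-c))
# housing top outline
H=[onz(cm,p,.091)[:2] for p in[(399,285),(399,345),(439,346),(440,285)]];print('housing',np.round(H,4),A(np.mean(H,0)-c),np.linalg.norm(np.mean(H,0)-c))
for i,j in((0,1),(3,2)):print('edge',A(H[i]-H[j])+90)
l=onz(cm,(405,313),.075)[:2]
a=[onz(cm,p,.008+.0)[:2] for p in[(325,301),(383,302),(325,327),(383,330)]]
print('arm sides',A(a[1]-a[0]),A(a[3]-a[2]),'mid',A((a[1]+a[3])/2-c))
f=cv2.imread('pics/w5.png');cv2.imwrite('pics/w5z.png',cv2.resize(f[300:450,240:400],None,fx=4,fy=4,interpolation=3))
```

```text
c [0.58801216 0.10053414] 37.92834924864657 [-1.9 -0.8 -0.8  0.5  1.6  1.   1.1 -0.8]
[0.6926 0.1263] 0.1077
[0.5702 0.2076] 0.1086
[ 0.6236 -0.0031] 0.1096
[0.4802 0.081 ] 0.1096
boss [0.58866437 0.10090888] post [0.64450264 0.14524915] 38.4 0.07204586712692257
housing [[0.4365 0.0813]
 [0.4495 0.03  ]
 [0.4065 0.0172]
 [0.3915 0.0713]] -163.2 0.17449347301272122
edge 194.2
edge 195.4
arm sides -165.8 -162.9 mid -163.6
```

View pics/w5z.png

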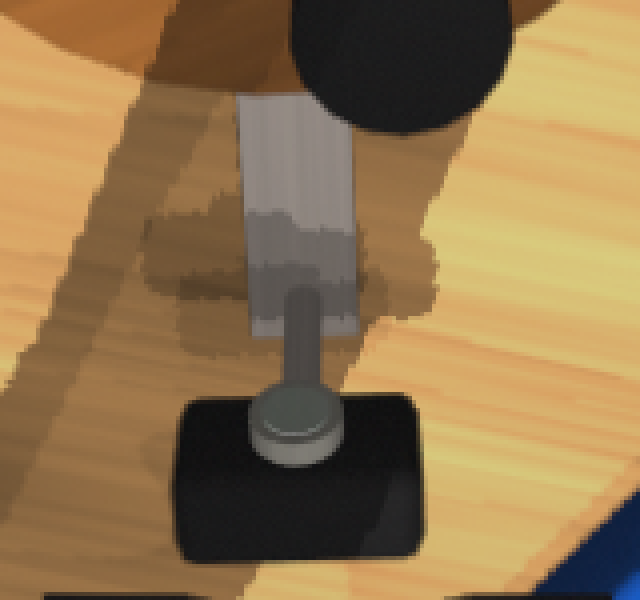

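Run:
```python
from st import *
import pickle
s=pickle.load(open('s5.pkl','rb'));cm=cam('wrist',s)
c=np.array([.5883,.1007])
g=lambda r,cc,z:onz(cm,(r,cc),z)[:2]
L1,L0,R1,R0=g(384.2,303,.008),g(323.7,300,.008),g(383.2,329.2,.008),g(332.5,327.5,.008)
print('sides',A(L1-L0),A(R1-R0),'w',np.linalg.norm(L1-R1),'endedge',A(L1-R1)+90,'endmid',A((L1+R1)/2-c),np.linalg.norm((L1+R1)/2-c))
# where width-mid at start of arm
n=(L1-L0)/np.linalg.norm(L1-L0);Rm=R0;Lm=L0+n*np.dot(Rm-L0,n);print('mid0',A((Rm+Lm)/2-c),np.linalg.norm((Rm+Lm)/2-c), np.linalg.norm(Rm-Lm))
print('lens disc',A(g(300+412/4,240+296/4,.08)-c),np.linalg.norm(g(300+412/4,240+296/4,.08)-c))
# top cam, frame t4: 
t=cam('top')
c2=onz(t,(150+207/4-.0,230+216/4),.06)[:2]
h=onz(t,(150+466/4,230+287/4),.091)[:2];print('top boss',c2,'housing',h,A(h-c2),np.linalg.norm(h-c2))
a=onz(t,(150+366/4,230+263/4),.008)[:2];b=onz(t,(150+448/4,230+280/4),.008)[:2];print('arm',A(b-a),A(a-c2),A(b-c2))
```

```text
sides -164.2 -163.8 w 0.029142150592392446 endedge 196.9 endmid -163.5 0.19979242735714306
mid0 -163.3 0.13518878607887436 0.02864376850604697
lens disc -163.4 0.16557775139552483
top boss [0.58144389 0.09766682] housing [0.41074607 0.04606244] -163.2 0.1783276748225264
arm -166.9 -162.4 -164.0
```

```bash
python3 mv.py .6455 .1458 .268 -75.7
```

```text
t 8.95 tcp [0.6032 0.0897 0.4198] yaw -75.87 q [-0.79  0.57  0.84  1.67 -0.47  1.11 -1.15] F [1.2 0.2 0.5] gap 0.0853 
 d/0.2 [-0.2208  0.7585  0.2742] turn -0.0019 dist 0.167
```

Call:
jog_arm(
  motion=[
    [[-0.22,0,0.274,0],[-0.22,0.15,0.274,0],[-0.22,0.35,0.274,0],[-0.22,0.45,0.274,0],[-0.22,0.45,0.274,0],[-0.22,0.45,0.274,0]],
  ],
)

```text
time: 9.55
tcp_pos: [0.6459, 0.1466, 0.3308]
ee_rot: [-0.558, 0.558, -0.434, 0.435]
wrist_force: [0.1, -0.7, 1.3]
finger_gap: 0.0854
```

```bash
python3 mv.py .6455 .1458 .268 -75.7
python3 - <<'E'
from st import *
s=state()
f=grab_frame("wrist");cv2.imwrite("pics/w6.png",f[:,:,::-1])
cm=cam('wrist',s)
print(proj(cm,[.6455,.1458,.124]))
for k,z in dict(boss_top=.06,post_top=.124).items():
    for d in spot_point(k,'wrist')[:2]: print(k,round(d['p'],2),np.round(d['position']),onz(cm,d['position'],z).round(4)[:2])
E
```

```text
t 9.55 tcp [0.6459 0.1466 0.3308] yaw -75.78 q [-0.77  0.76  0.75  1.59 -0.58  1.02 -1.17] F [ 0.1 -0.7  1.3] gap 0.0854 
 d/0.2 [ 0.0029  0.3138 -0.0032] turn -0.0009 dist 0.063
[[289.36430073 320.74156884]]
boss_top 0.79 [345. 366.] [0.5843 0.0991]
post_top 0.61 [292. 318.] [0.6438 0.1465]
```

View pics/w6.png

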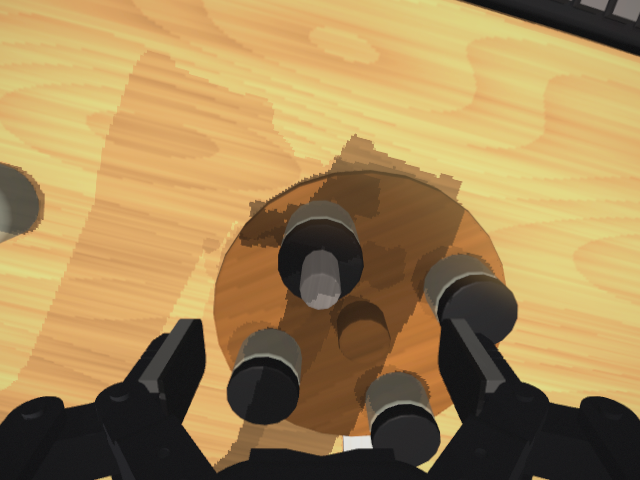

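```bash
python3 mv.py .644 .1457 .268 -75.7
python3 - <<'E'
from st import *
cm=cam('wrist')
print(onz(cm,(293,320),.124),onz(cm,(341,364),.06))
E
```

```text
t 9.7 tcp [0.6463 0.147  0.332 ] yaw -75.74 q [-0.77  0.75  0.75  1.59 -0.58  1.02 -1.17] F [-0.7  0.2 -0.6] gap 0.0855 
 d/0.2 [ 0.0033  0.3201 -0.0137] turn -0.0005 dist 0.064
[0.64386283 0.14621537 0.124     ] [0.58718876 0.1013579  0.06      ]
```

Call:
jog_arm(
  motion=[
    [[0.004,0.15,-0.01,0],[0.004,0.25,-0.01,0],[0.004,0.312,-0.01,0],[0.004,0.312,-0.01,0],[0.004,0.312,-0.01,0]],
  ],
)

```text
time: 10.2
tcp_pos: [0.6445, 0.1461, 0.2689]
ee_rot: [0.559, -0.558, 0.433, -0.434]
wrist_force: [0.2, -0.1, 0.2]
finger_gap: 0.0854
```

Call:
jog_arm(
  motion=[
    [[0,0,0,0],[0,0,0,0],[0,0,0,0],[0,0,0,0],[0,0,0,0],[0,0,0,0],[0,0,0,0],[0,0,0,0]],
  ],
  grip=255,
  newtons=30,
)

```text
time: 11.0
tcp_pos: [0.6441, 0.1462, 0.268]
ee_rot: [0.559, -0.558, 0.434, -0.434]
wrist_force: [-0.1, -0.5, 4.3]
finger_gap: 0.0192
```

```bash
python3 mv.py .644 .1457 .268 -75.7
python3 - <<'E'
from st import *
cv2.imwrite("pics/w7.png",grab_frame("wrist")[:,:,::-1])
E
```

```text
t 11.0 tcp [0.6441 0.1462 0.268 ] yaw -75.7 q [-0.74  0.83  0.69  1.63 -0.63  0.92 -1.13] F [-0.1 -0.5  4.3] gap 0.0192 
 d/0.2 [ 0.0025  0.0001 -0.001 ] turn 0.0 dist 0.001
```

View pics/w7.png

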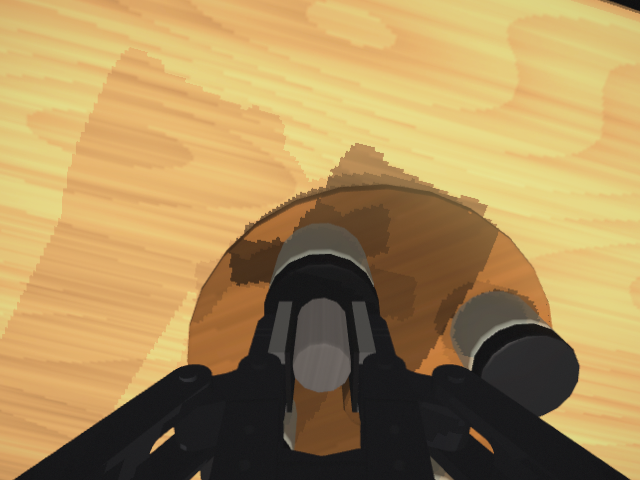

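```bash
cat > arc.py <<'E'
from st import *
import sys,json
# start angle, end angle, n ; uses current commanded approx = given
def rows(a0,a1,n,yaw,tf=1.0,r=.074,dwell=2):
    out=[]
    y=np.radians(yaw);x=np.array([np.cos(y),np.sin(y)]);z=np.array([-np.sin(y),np.cos(y)])
    u=lambda a:np.array([np.cos(np.radians(a)),np.sin(np.radians(a))])
    for i in range(1,n+1):
        t=i/n; t=t*t*(3-2*t)
        a=a0+(a1-a0)*t;d=r*(u(a)-u(a0))/.2
        out.append([round(d@x,3),0,round(d@z,3),round(-(a-a0)/90*tf,3)])
    return out+[out[-1]]*dwell
if __name__=='__main__':
    a=list(map(float,sys.argv[1:]));print(json.dumps(rows(a[0],a[1],int(a[2]),a[3])))
E
python3 arc.py 38.7 117.7 18 -75.7
```

```text
[[-0.004, 0, -0.002, -0.008], [-0.016, 0, -0.008, -0.03], [-0.034, 0, -0.017, -0.065], [-0.056, 0, -0.032, -0.111], [-0.082, 0, -0.051, -0.166], [-0.108, 0, -0.075, -0.228], [-0.134, 0, -0.104, -0.295], [-0.159, 0, -0.137, -0.366], [-0.179, 0, -0.174, -0.439], [-0.196, 0, -0.213, -0.512], [-0.207, 0, -0.253, -0.583], [-0.214, 0, -0.291, -0.65], [-0.217, 0, -0.327, -0.712], [-0.216, 0, -0.359, -0.767], [-0.214, 0, -0.386, -0.813], [-0.211, 0, -0.406, -0.848], [-0.208, 0, -0.418, -0.87], [-0.207, 0, -0.423, -0.878], [-0.207, 0, -0.423, -0.878], [-0.207, 0, -0.423, -0.878]]
```

Call:
jog_arm(
  motion=[
    [[-0.004,0,-0.002,-0.008],[-0.016,0,-0.008,-0.03],[-0.034,0,-0.017,-0.065],[-0.056,0,-0.032,-0.111],[-0.082,0,-0.051,-0.166],[-0.108,0,-0.075,-0.228],[-0.134,0,-0.104,-0.295],[-0.159,0,-0.137,-0.366],[-0.179,0,-0.174,-0.439],[-0.196,0,-0.213,-0.512],[-0.207,0,-0.253,-0.583],[-0.214,0,-0.291,-0.65],[-0.217,0,-0.327,-0.712],[-0.216,0,-0.359,-0.767],[-0.214,0,-0.386,-0.813],[-0.211,0,-0.406,-0.848],[-0.208,0,-0.418,-0.87],[-0.207,0,-0.423,-0.878],[-0.207,0,-0.423,-0.878],[-0.207,0,-0.423,-0.878]],
  ],
)

```text
time: 13.05
tcp_pos: [0.551, 0.1671, 0.268]
ee_rot: [0.708, -0.706, -0.021, 0.022]
wrist_force: [-2.7, 5.2, 6.8]
finger_gap: 0.0189
```

```bash
python3 mv.py .552 .1653 .268 3.3
python3 - <<'E'
from st import *
cv2.imwrite("pics/w8.png",grab_frame("wrist")[:,:,::-1])
E
```

```text
t 13.05 tcp [0.551  0.1671 0.268 ] yaw 3.51 q [-0.63  0.62  0.35  1.85 -0.31  0.73 -0.05] F [-2.7  5.2  6.8] gap 0.0189 
 d/0.2 [ 0.0046 -0.0002 -0.0093] turn 0.0023 dist 0.002
```

View pics/w8.png

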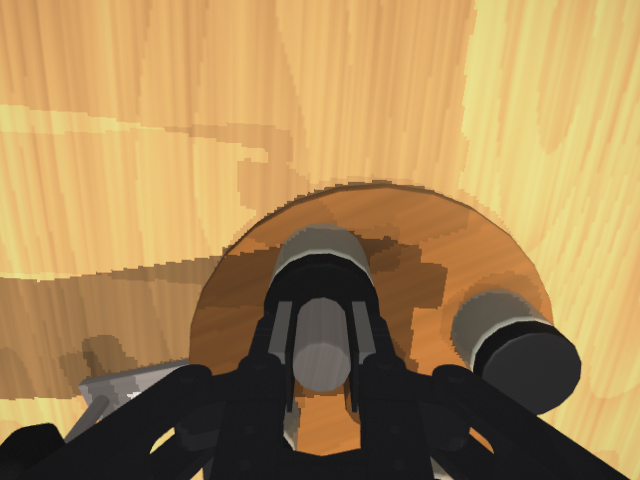

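Run:
```python
from st import *
import json
c=np.array([.5852,.1018]);cmd=np.array([.552,.1653]);yaw=3.3
y=np.radians(yaw);x=np.array([np.cos(y),np.sin(y)]);z=np.array([-np.sin(y),np.cos(y)])
o=[];a0,a1=117.6,196.5
for i in range(1,19):
    t=i/18;t=t*t*(3-2*t);a=np.radians(a0+(a1-a0)*t);d=(c+.074*np.array([np.cos(a),np.sin(a)])-cmd)/.2
    o.append([round(d@x,3),0,round(d@z,3),round(-(np.degrees(a)-a0)/90,3)])
print(json.dumps(o+[o[-1]]*2))
```

```text
[[-0.009, 0, 0.009, -0.008], [-0.021, 0, 0.003, -0.03], [-0.038, 0, -0.007, -0.065], [-0.061, 0, -0.021, -0.111], [-0.086, 0, -0.04, -0.165], [-0.113, 0, -0.064, -0.227], [-0.139, 0, -0.093, -0.295], [-0.164, 0, -0.126, -0.366], [-0.184, 0, -0.163, -0.438], [-0.201, 0, -0.202, -0.511], [-0.213, 0, -0.241, -0.582], [-0.22, 0, -0.28, -0.649], [-0.222, 0, -0.316, -0.711], [-0.222, 0, -0.347, -0.766], [-0.22, 0, -0.374, -0.812], [-0.216, 0, -0.394, -0.847], [-0.214, 0, -0.407, -0.869], [-0.213, 0, -0.411, -0.877], [-0.213, 0, -0.411, -0.877], [-0.213, 0, -0.411, -0.877]]
```

Call:
jog_arm(
  motion=[
    [[-0.009,0,0.009,-0.008],[-0.021,0,0.003,-0.03],[-0.038,0,-0.007,-0.065],[-0.061,0,-0.021,-0.111],[-0.086,0,-0.04,-0.165],[-0.113,0,-0.064,-0.227],[-0.139,0,-0.093,-0.295],[-0.164,0,-0.126,-0.366],[-0.184,0,-0.163,-0.438],[-0.201,0,-0.202,-0.511],[-0.213,0,-0.241,-0.582],[-0.22,0,-0.28,-0.649],[-0.222,0,-0.316,-0.711],[-0.222,0,-0.347,-0.766],[-0.22,0,-0.374,-0.812],[-0.216,0,-0.394,-0.847],[-0.214,0,-0.407,-0.869],[-0.213,0,-0.411,-0.877],[-0.213,0,-0.411,-0.877],[-0.213,0,-0.411,-0.877]],
  ],
)

```text
time: 15.1
tcp_pos: [0.5134, 0.0803, 0.2679]
ee_rot: [0.532, -0.532, -0.465, 0.466]
wrist_force: [-1.2, -1.3, 9.6]
finger_gap: 0.0193
```

```bash
python3 mv.py .5142 .0808 .268 82.3
python3 - <<'E'
from st import *
for n in("wrist","top","side"):
  cv2.imwrite(f"pics/{n}9.png",grab_frame(n)[:,:,::-1])
f=cv2.imread("pics/top9.png");cv2.imwrite("pics/top9z.png",cv2.resize(f[140:310,210:370],None,fx=3.5,fy=3.5,interpolation=3))
f=cv2.imread("pics/side9.png");cv2.imwrite("pics/side9z.png",cv2.resize(f[170:290,250:380],None,fx=5,fy=5,interpolation=3)[:600])
E
```

```text
t 15.1 tcp [0.5134 0.0803 0.2679] yaw 82.35 q [-0.24  0.52 -0.    1.98  0.    0.65  1.19] F [-1.2 -1.3  9.6] gap 0.0193 
 d/0.2 [ 0.0032 -0.0004 -0.0034] turn 0.0005 dist 0.001
```

View pics/wrist9.png

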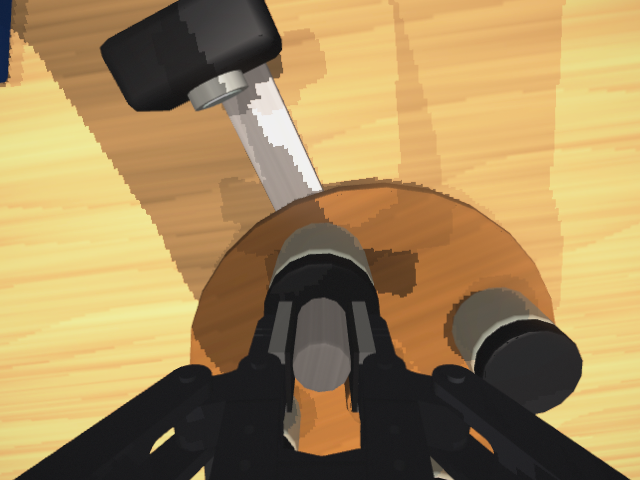

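View pics/top9z.png

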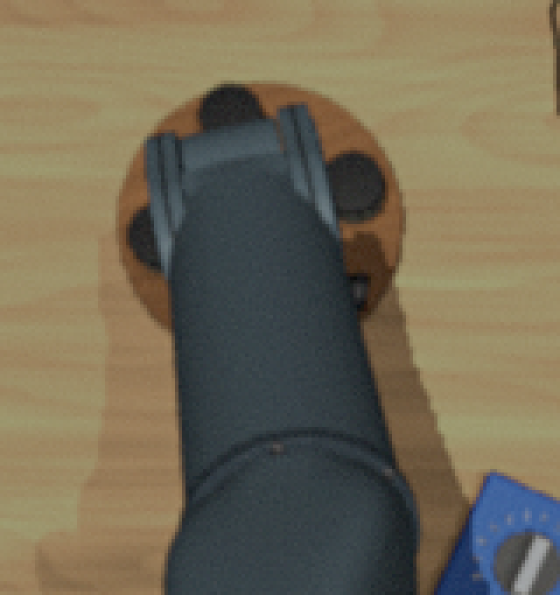

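View pics/side9z.png

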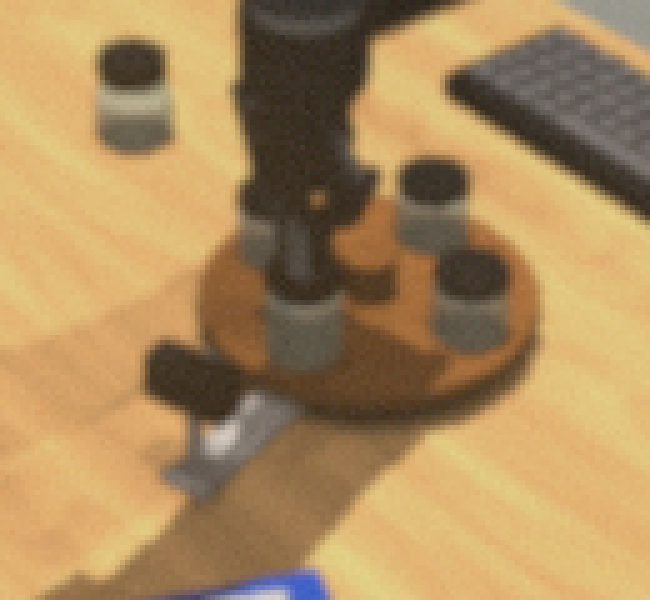

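Run:
```python
from st import *
f=cv2.imread('pics/wrist9.png');cv2.imwrite('pics/w9z.png',cv2.resize(f[0:215,90:360],None,fx=2.9,fy=2.75,interpolation=3))
```

```text
(no output)
```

View pics/w9z.png

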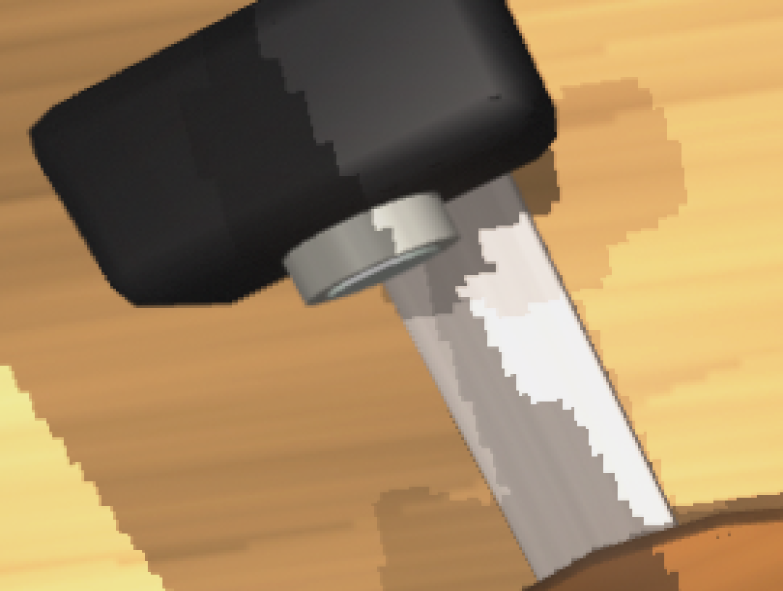

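Run:
```python
from st import *
from scipy.optimize import least_squares
s=state();cm=cam('wrist',s)
g=lambda X,Y,z:onz(cm,(Y/2.75,90+X/2.9),z)[:2]
L1,L0,R1,R0=g(405,315,.008),g(540,578,.008),g(512,178,.008),g(675,522,.008)
post=s['tcp_pos'][:2]
def off(p,q,x): # signed perpendicular of x from line p->q
    n=(q-p)/np.linalg.norm(q-p);d=x-p;return n[0]*d[1]-n[1]*d[0]
n=A(L1-L0),A(R1-R0);print('sides',n,'width',off(L0,L1,R0),off(L0,L1,R1))
print('post off from L,R (mm)',1000*off(L0,L1,post),1000*off(R0,R1,post))
for c in([.5852,.1018],[.588,.1005]):print('centre off',1000*off(L0,L1,np.array(c)),1000*off(R0,R1,np.array(c)))
lens=g(388,268,.075);print('lens',lens,'lens->post dir',A(lens-post),np.linalg.norm(lens-post))
# platter rim
E=np.array([onz(cm,p,.03)[:2] for p in[(193,330),(187,365),(185,395),(192,440),(208,480),(235,520),(258,540),(300,553-0),(325,192),(290,201),(262,220)]])
r=least_squares(lambda x:np.hypot(*(E-x[:2]).T)-x[2],[.585,.101,.11]);print('rim',r.x,(r.fun*1000).round(1))
c=least_squares(lambda x:np.hypot(*(E-x[:2]).T)-.11,[.585,.101]).x;print(c,'off',1000*off(L0,L1,c),1000*off(R0,R1,c))
j=onz(cm,(370,529),.078)[:2];print('jar',j,np.linalg.norm(j-c),A(j-c),'post',A(post-c),'lens',A(lens-c),np.linalg.norm(lens-c))
pt=onz(cm,(367,322),.124)[:2];print('post vis',pt,post)
```

```text
sides (np.float64(-163.9), np.float64(-163.7)) width -0.02937103288806031 -0.029130066055781768
post off from L,R (mm) -15.597186474934833 13.878140905431957
centre off -16.350955385667568 13.374531497271033
centre off -14.32568126530866 15.407574239239194
lens [0.42655805 0.0541921 ] lens->post dir -163.3 0.09071326247947105
rim [0.58679142 0.10201611 0.1109683 ] [-0.8 -0.8 -0.   0.1  0.1  1.1  1.5 -1.9 -0.3  1.   0. ]
[0.58557907 0.10205358] off -16.48951100011753 13.237427582677743
jar [0.56219955 0.17018631] 0.07203242539292257 108.9 post -163.2 lens -163.2 0.16606747780856865
post vis [0.51502107 0.07970795] [0.51343078 0.0803077 ]
```

Run:
```python
from bench import *
s=state();print(s['time'],abs(s['qd']).max(),s['finger_gap'],s['wrist_force'])
print(close_job())
```

```text
15.25 0.0010042077682904616 0.019060214282409234 [-2.08431313 -1.46527701  9.54971423]
the job is handed in; nothing more can be done
None
```

Both steps are done and the job is handed in, about 15 s into the 51 s limit, with the gripper still holding the post.

- **Dimmer:** I turned the black dimmer's dial 78° clockwise and let go. After the release, the wrist picture showed the pointer lined up with the long mark.
- **Carousel:** I gripped the post and turned the carousel about 158° anticlockwise, until the post jar was in front of the small camera.
- **Last checks:** Seen from the carousel's axis, the post and the lens are in the same direction, -163.2° each. The edges of the camera's arm gave -163.8°, a 0.6° disagreement, and the post is about 1 mm off the arm's midline. The fingers are 19 mm apart on the 20 mm post, the arm is at rest, and the wrist force is about 10 N.
- **Limits of the checks:** The arm hid part of the carousel from the top camera, so the final alignment rests mainly on the wrist picture. The top and side cameras' early estimates of the carousel's centre differed from the wrist camera's by up to about 1 cm. I went with the wrist view, which agreed with the arc the post followed.
- **Other things on the desk:** I didn't touch them on purpose, and no unexpected contact forces showed. I did not check each one's position separately at the end.

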